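Clamp a gift tin in the labelling jig by feel

ROBOT

A 6-joint arm with a two-finger parallel gripper is mounted at the origin on a cart in front of the work surface, level with it; the furniture and walls round the work are solid. World frame = base frame: x ahead of the robot, y to its left, z up, the work surface at z = 0. Lengths are in m, angles in rad, forces in N, time in s.
With the tool pointing down it reaches from about 0.3 to 0.875 m from the base axis. Payload 6.4 kg.
Tool frame: the origin (TCP) lies midway between the tips of the shut fingers; the grasp point (between the pads) lies env.grip_point_offset behind it (env.grip_point_offset is the distance from the TCP to the grasp point, in m); z points along the fingers, y is the line along which they close (so a half turn about z gives the same grasp; the last joint's range is limited). The gripper opens to 85 mm and grips with 20 to 120 N. Pads are 22 mm wide; open, the fingers measure 114 mm over their backs; the gripper's body (76 mm by 85 mm) begins 54 mm behind the grasp point. The pads swing forward as they close: fully open they stand 13 mm farther back than shut.
Start: joints at [-1.552, 0.181, 1.607, -0, 1.354, -0.206], TCP at [0.128, -0.561, 0.231] pointing down, gripper open.
Joint ranges: [-2.99, 2.99], [-0.89, 2.07], [0.3, 2.58], [-1.14, 4.28], [0, 2.63], [-3.12, 3.12]. Speed limits (rad/s): [2.57, 2.57, 3.01, 3.14, 3.14, 3.14].

INTERFACE

Orientations are given as a rotation vector (axis times angle).
In Python, from cell import sensors, read_camera, get_calibration, env, trace gives the robot as it stands.
- The arm moves only by the shell command python3 -m pendant 'ROWS' [FORCE]. ROWS is JSON, a list of rows, each an object of numbers: "jaw": the closure, from -1 (fully open) to 1 (shut); "x", "y", "z": the shift along the tool's x, y, z in units of 25 mm (1.0 is 25 mm); "spin": the turn about the tool's z in units of 5 degrees (1.0 is 5 degrees). In form: [{"jaw": .., "x": .., "y": .., "z": .., "spin": ..}, ...]. A call has 1 to 20 rows; each row is the pose to reach, as a shift and turn from the pose commanded when the call began, along the tool's axes at that moment; what a row does not reach only later rows make up. A row lasts 1/12 s, in which the tool goes at most 41.7 mm and 7.16 degrees, less where a joint would pass 70% of its speed; a pose out of reach is approached as far as the arm can. A call with a gripper value outside its range is refused whole. The fingers move at their own pace and stop on an object; FORCE is the grip in N (left out, the last holds). Time passes only in rows, so rows that repeat a pose let the fingers close. It gives the time, the measured TCP pose, the force, the opening and the grip force at its end, in the units of the state.
- sensors.get_state(): the state, without advancing time (a new reading comes with each control period).
- read_camera(name): name is "scene" or "side" or "wrist"; returns (picture, depth): 480x640x3 uint8, red, green, blue; 480x640 float32, m along the optical axis (not along the pixel's ray), 0 where there is no reading.
- get_calibration(name): a dict with "mtx" (3x3 intrinsics, pixels), "R" (3x3) and "t" (3): a world point X has camera coordinates R X + t. Camera axes: x right, y down, z forward; pixel columns grow to the right and rows downward; lengths in m; the calibration is good to about 2 mm. A picture is of the moment at which its call begins: read the wrist's pose just before it. get_calibration takes no time and is no camera call; for the wrist camera it gives the pose at the moment of the call.
- env.hand_in(): hands the job in; it is judged then, once.
Trained networks look in the newest picture that a camera, given by its name, has taken for a name from the list of things; names that differ only in an ending like _2 or _b are one class to them, and where a whole thing is asked for, a point or a joint stands for the part that bears it (a point fixed in the world has none). Each returns a list of dicts, best first, with "confidence" (0 to 1); they miss things now and then, are a little off and sometimes report something else, mostly with a low value. They report only what shows in the picture. A call takes as long as a camera call.
- trace(camera, label): "region" (480x640 bool, what is visible of it) and "extent" ([left, top, width, height] in pixels, round what is visible of it).
The state is a dict: "t": time; "q": joint angles; "qd": joint speeds; "joint_torque": joint torques, N m; "tcp_pos": TCP position; "ee_rot": TCP orientation; "force": force on the tool from outside, world axes, zero at the start; "wrist_torque": the same for the moment, N m; "finger_gap": opening from 0.0 (shut) to 1.0 (fully open); "grip_force": force on a finger pad.
Only numpy, scipy, OpenCV 4.12 (cv2) and the standard library are available. Lean on these libraries where they do the work, as an engineer would, in place of code of your own. Each camera call takes 0.05 s, during which the arm holds its last target. There are 200 camera calls.

TASK

Clamp the empty giraffe-patterned tin in the labelling jig so that it can be stickered: run the jig's sliding jaw all the way back until it is fully open against its end stop, stand the tin upright on the jig's bed between the jaw and the fixed V, then slide the jaw forward until you feel it press the tin home into the V, and leave it holding the tin. The slide has one tight spot somewhere in its travel that can pass for the end stop or for the tin, so push on past it, but do not squeeze the thin tin hard or knock it over. Leave the sticker roll, the ribbon spool and the blue tin where they are.

Things in the scene. Friction and masses are not known exactly. Their poses are not given: they have to be found in the camera images.
- tin: the empty, open, round tin with a giraffe-skin print, 129 mm outside diameter, 58 mm high, about 130 g, standing mouth up. Wall 3 to 5 mm thick, to be pinched at the rim with one finger inside and one outside. Origin: centre of the underside, z up; it is round, so its yaw does not matter
- jig: labelling jig fixed on the table: aluminium bed 304 x 136 mm, 20 mm thick, slotted along the middle. Origin: centre of the underside; x runs along the slide from the end with the black knob (-x, nearer the robot) to the fixed V (+x), z up. End-stop block at the -x end, 46 mm high. The V's two white faces stand at 45 degrees to x, up to 60 mm above the table; slippery, they centre a round tin
- seat (a point): point on the bed's top (20 mm above the table) where the centre of the tin's underside lies when the tin is home in the V: jig x = +0.050 m, y = 0. Axes as the jig's
- knob (a point): middle of the black round hand knob on the sliding carriage, 84 mm above the table: 32 mm in diameter, full width from 73 to 91 mm above the table, top at 98 mm, free all round, to be taken from above, best with the fingers either side across the slide, since the tin's rim comes close in front. It lies 47 mm behind (-x of the jig) the jaw's white front face while the springs are not pressed
- carriage (a joint): travel of carriage and jaw from fully open (0, at the end stop) towards the V, in m, at most 0.080. The jaw meets a tin that is home in the V at about 0.045. A steady drag of about 4 N holds it where it is left. One unseen tight spot, about 10 mm long, lies somewhere between 0.008 and 0.036: there the push needed rises to about 12 N, then falls off
- jaw: moving jaw with a flat white face 68 mm wide, up to 60 mm above the table, on two springs in front of the carriage. Origin: middle of the face at bed height. Pressed, it yields from 1.5 N on, 1 mm per 0.6 N, at most 10 mm back (7.5 N), then is solid. Once the knob is let go the carriage's drag keeps up to about 4 N on the tin
- sticker_roll: roll of white stickers, 66 mm in diameter, 24 mm high, lying flat; to be left alone. Origin: centre of the underside
- ribbon_spool: ribbon on a card spool, 85 x 77 x 26 mm, lying flat; to be left alone. Origin: about the centre of the underside
- blue_tin: an open blue printed tin, 153 mm in diameter, 68 mm high, on the far left; to be left alone. Origin: centre of the underside

How it is judged:
By the outcome, as a careful person would: the job done as asked, in the order asked, and still so for the second after the job is handed in, with the robot touching nothing.
It also fails if it takes over 72 s, if anything falls off the work surface, if the arm or the gripper's body presses on something with over 40 N, if the wrist force passes 120 N, or if a joint passes its speed limit or range.

## Working session

There is one attempt and no reset: what is moved stays moved. The work goes in short steps, Python scripts to look and compute and a shell command to move; the robot and the scene stay as the last step left them, time stands still between calls to the robot, and variables do not carry over. Pictures are saved under pics/ and viewed, at most 10 in all, crops included, and the job is handed in when it is done.

```bash
mkdir -p pics; ls; cat > h.py <<'E'
import numpy as np, cv2
from cell import sensors, read_camera, get_calibration, env, trace
def world(cam,mask,d):
    c=get_calibration(cam); v,u=np.where(mask&(d>0)); z=d[v,u]
    K=c["mtx"]; p=np.stack([(u-K[0,2])*z/K[0,0],(v-K[1,2])*z/K[1,1],z],1)
    return (p-np.array(c["t"]).ravel())@np.array(c["R"])
E
python3 - <<'E'
from h import *
print(env.grip_point_offset, sensors.get_state())
ims=[]
for c in("scene","side"):
    im,d=read_camera(c); ims.append(im)
    print(c,get_calibration(c)["R"],get_calibration(c)["t"])
    for n in("tin","jig","knob","jaw","sticker_roll","ribbon_spool","blue_tin"):
        for r in trace(c,n)[:2]:
            m=r["region"]; P=world(c,m,d)
            print(n,round(r["confidence"],2),r["extent"],m.sum(),np.median(P,0).round(3),np.percentile(P,[2,98],axis=0).round(3).tolist() if len(P) else 0)
    cv2.imwrite(f"pics/{c}0.png",im[:,:,::-1])
E
```

```text
pics
0.0187 {'t': 0.0, 'q': array([-1.55231947e+00,  1.81562102e-01,  1.60799974e+00, -4.89311291e-05,
        1.35381595e+00, -2.06335785e-01]), 'qd': array([ 1.27551740e-05,  7.49161405e-04, -2.54569826e-04,  8.93844589e-04,
        6.58035381e-05, -9.89107415e-04]), 'joint_torque': array([-1.18215066e-03, -4.44865394e+01, -3.51340055e+01, -1.90440837e-04,
        9.07080132e-03,  2.06672115e-05]), 'tcp_pos': array([ 0.12815243, -0.55996455,  0.23037632]), 'ee_rot': array([-3.11999387e+00, -3.52208330e-01, -1.88179898e-04]), 'force': array([-1.28569108,  0.04825456, -0.00739672]), 'wrist_torque': array([ 0.01909957, -0.04129231,  0.01439094]), 'grip_force': 0.0, 'finger_gap': 1.0060965803936717}
scene [[ 0.90334168 -0.42860444 -0.01649364]
 [-0.28918004 -0.58018482 -0.76142004]
 [ 0.31677865  0.69259209 -0.64804898]] [-0.47411061  0.19408464  0.72922863]
tin 0.77 [187.5, 190.4, 70.4, 57.6] 3332 [0.408 0.227 0.027] [[0.347, 0.141, 0.002], [0.468, 0.269, 0.058]]
jig 0.86 [264.5, 295.0, 232.2, 184.2] 21159 [ 0.484 -0.276  0.02 ] [[0.345, -0.334, 0.006], [0.637, -0.195, 0.087]]
knob 0.
[... 933 characters left out ...]
94, 0.091]]
jig 0.49 [327.3, 314.8, 72.7, 71.7] 4136 [0.403 0.192 0.013] [[0.346, 0.144, -0.001], [0.465, 0.27, 0.057]]
knob 0.81 [339.1, 177.6, 26.9, 36.6] 708 [ 0.455 -0.248  0.045] [[0.428, -0.291, 0.019], [0.494, -0.223, 0.095]]
jaw 0.67 [333.9, 181.6, 11.4, 31.1] 183 [ 0.487 -0.24   0.046] [[0.473, -0.291, 0.019], [0.497, -0.222, 0.062]]
sticker_roll 0.64 [367.3, 248.3, 28.9, 25.9] 541 [ 0.374 -0.046  0.021] [[0.343, -0.083, 0.005], [0.402, -0.022, 0.025]]
ribbon_spool 0.64 [280.1, 174.8, 117.6, 52.2] 3060 [ 0.444 -0.254  0.019] [[0.344, -0.327, 0.003], [0.633, -0.194, 0.093]]
blue_tin 0.81 [181.5, 312.6, 90.3, 90.9] 5867 [0.651 0.244 0.018] [[0.579, 0.176, -0.0], [0.727, 0.325, 0.067]]
```

View pics/scene0.png

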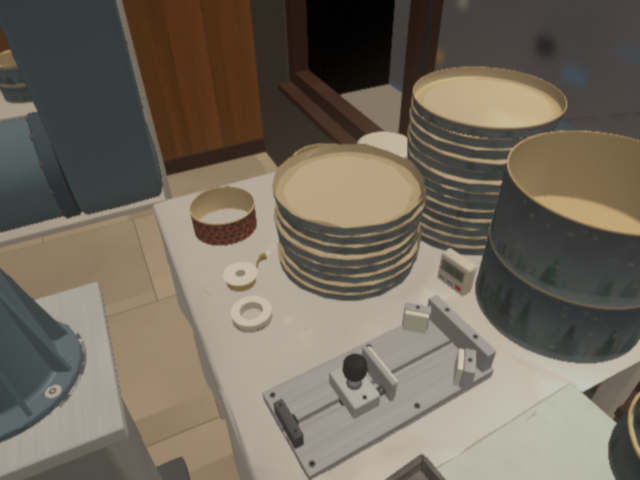

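View pics/side0.png

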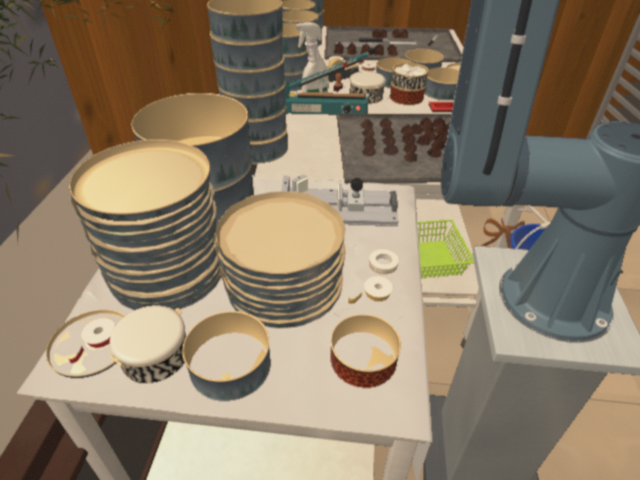

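```bash
cat > m.py <<'E'
from h import *
def circ(P):
    A=np.c_[2*P[:,:2],np.ones(len(P))]; s=np.linalg.lstsq(A,(P[:,:2]**2).sum(1),rcond=None)[0]
    return s[:2],np.sqrt(s[2]+s[:2]@s[:2])
def meas(c):
    im,d=read_camera(c); A=world(c,d>0,d)
    def box(x0,x1,y0,y1,z0,z1):
        return A[(A[:,0]>x0)&(A[:,0]<x1)&(A[:,1]>y0)&(A[:,1]<y1)&(A[:,2]>z0)&(A[:,2]<z1)]
    return im,box
def knob(box):
    k=box(.38,.52,-.34,-.2,.074,.105); o=k[k[:,2]>.09]
    return k,o
E
python3 - <<'E'
from m import *
for c in("scene","side"):
    im,box=meas(c)
    t=box(.32,.5,.11,.3,.045,.07); print(c,"tin rim",len(t),circ(t[t[:,2]>np.percentile(t[:,2],60)]),np.percentile(t[:,2],[50,90,98]).round(4))
    k,o=knob(box); print("knob",len(k),k.min(0),k.max(0),"top",o.mean(0))
    b=box(.3,.7,-.38,-.15,.014,.025); r=cv2.minAreaRect((b[:,:2]*1000).astype(np.float32)); print("bed",r,np.median(b[:,2]))
    b=box(.3,.7,-.38,-.15,.01,.11); r=cv2.minAreaRect((b[:,:2]*1000).astype(np.float32)); print("jig",r)
    j=box(.46,.52,-.34,-.18,.055,.066); print("jaw top",len(j),np.percentile(j,[2,50,98],axis=0).round(4).tolist())
    v=box(.53,.68,-.36,-.17,.055,.066); print("V top",len(v),np.percentile(v,[2,50,98],axis=0).round(4).tolist())
    e=box(.33,.41,-.36,-.17,.04,.052); print("stop top",len(e),np.percentile(e,[2,50,98],axis=0).round(4).tolist())
E
```

```text
scene tin rim 765 (array([0.40801679, 0.20428337]), np.float64(0.06271511878046024)) [0.0523 0.0576 0.0587]
knob 563 [ 0.43395122 -0.27962686  0.07403053] [ 0.46508292 -0.2507232   0.09899232] top [ 0.44838624 -0.26637473  0.09517546]
bed ((496.6855163574219, -284.4457092285156), (305.68438720703125, 186.95306396484375), 4.37667179107666) 0.01966656583225111
jig ((486.93072509765625, -283.089599609375), (323.66845703125, 190.13075256347656), 6.536591053009033)
jaw top 438 [[0.4829, -0.2953, 0.0558], [0.4892, -0.2634, 0.0601], [0.4979, -0.2273, 0.0627]]
V top 1745 [[0.5797, -0.322, 0.0555], [0.6246, -0.2619, 0.0594], [0.6444, -0.1867, 0.0618]]
stop top 518 [[0.3427, -0.3008, 0.0408], [0.3502, -0.2741, 0.0454], [0.3589, -0.2438, 0.0479]]
side tin rim 704 (array([0.41329308, 0.19973037]), np.float64(0.06651541459298586)) [0.0532 0.0572 0.0586]
knob 136 [ 0.43335834 -0.27037333  0.07417071] [ 0.4641838  -0.24357194  0.09843132] top [ 0.44878097 -0.25716714  0.09384737]
bed ((484.6971130371094, -282.2965393066406), (282.1893615722656, 194.04624938964844), 5.952218532562256) 0.01801455297660254
jig ((493.64703369140625, -281.3634033203125), (300.18621826171875, 194.04624938964844), 5.952218532562256)
jaw top 78 [[0.4814, -0.2897, 0.0556], [0.4884, -0.2542, 0.0581], [0.4955, -0.2241, 0.0611]]
V top 177 [[0.5864, -0.3185, 0.0555], [0.6275, -0.2901, 0.0578], [0.6434, -0.2419, 0.0607]]
stop top 84 [[0.3415, -0.296, 0.041], [0.3491, -0.2669, 0.0441], [0.3568, -0.2373, 0.0467]]
```

```bash
cat > go.py <<'E'
from h import *
from scipy.spatial.transform import Rotation as Ro
def go(x,y,z,yaw=None):
    s=sensors.get_state(); R=Ro.from_rotvec(s["ee_rot"]).as_matrix()
    d=R.T@(np.array([x,y,z])-s["tcp_pos"])/.025
    cur=np.degrees(np.arctan2(R[1,0],R[0,0]))
    print("x %.3f y %.3f z %.3f"%tuple(d),"yaw now %.2f"%cur,"" if yaw is None else "spin %.3f"%((cur-yaw)/5), "tilt",R[2].round(3))
E
python3 -c "
from go import *
go(.46,-.27,.27,6)"
```

```text
x 15.530 y -8.371 z -1.548 yaw now 12.88 spin 1.376 tilt [-0. -0. -1.]
```

```bash
python3 -m pendant '[{"jaw":-1,"x":0,"y":0,"z":-1.55,"spin":0},{"jaw":-1,"x":15.5,"y":-8.4,"z":-1.55,"spin":1.38},{"jaw":-1,"x":15.5,"y":-8.4,"z":-1.55,"spin":1.38},{"jaw":-1,"x":15.5,"y":-8.4,"z":-1.55,"spin":1.38},{"jaw":-1,"x":15.5,"y":-8.4,"z":-1.55,"spin":1.38},{"jaw":-1,"x":15.5,"y":-8.4,"z":-1.55,"spin":1.38},{"jaw":-1,"x":15.5,"y":-8.4,"z":-1.55,"spin":1.38},{"jaw":-1,"x":15.5,"y":-8.4,"z":-1.55,"spin":1.38},{"jaw":-1,"x":15.5,"y":-8.4,"z":-1.55,"spin":1.38},{"jaw":-1,"x":15.5,"y":-8.4,"z":-1.55,"spin":1.38},{"jaw":-1,"x":15.5,"y":-8.4,"z":-1.55,"spin":1.38},{"jaw":-1,"x":15.5,"y":-8.4,"z":-1.55,"spin":1.38},{"jaw":-1,"x":15.5,"y":-8.4,"z":-1.55,"spin":1.38},{"jaw":-1,"x":15.5,"y":-8.4,"z":-1.55,"spin":1.38},{"jaw":-1,"x":15.5,"y":-8.4,"z":-1.55,"spin":1.38},{"jaw":-1,"x":15.5,"y":-8.4,"z":-1.55,"spin":1.38}]'
python3 - <<'E'
from m import *
im,box=meas("wrist"); cv2.imwrite("pics/w1.png",im[:,:,::-1])
k,o=knob(box); print("knob",len(k),k.min(0),k.max(0),"top",o.mean(0))
b=box(.3,.7,-.38,-.15,.014,.025); print("bed",np.median(b[:,2]))
def rect(P): return cv2.minAreaRect((P[:,:2]*1000).astype(np.float32))
for n,B in(("stop",(.33,.41,-.36,-.17,.042,.05)),("jaw",(.46,.52,-.34,-.18,.056,.066)),("V",(.53,.68,-.36,-.17,.056,.066))):
    p=box(*B); print(n,len(p), rect(p) if len(p)>5 else "", np.median(p[:,2]) if len(p) else "")
b=box(.3,.7,-.38,-.15,.014,.11); print(rect(b))
E
```

```text
t: 2.23
tcp_pos: [0.4584, -0.2703, 0.27]
ee_rot: [3.137, 0.162, -0.001]
force: [0.9, 0.0, -0.0]
finger_gap: 0.995
grip_force: 0.0
knob 820 [ 0.43165359 -0.27688326  0.07491115] [ 0.46248833 -0.24622099  0.10034155] top [ 0.44833395 -0.26168077  0.09669717]
bed 0.021362108927432143
stop 572 ((349.3280029296875, -269.7173156738281), (17.22879409790039, 58.77217102050781), 7.025988578796387) 0.04728812808878273
jaw 784 ((487.4921569824219, -258.570556640625), (12.256606101989746, 70.85912322998047), 4.6146111488342285) 0.062044009960200486
V 5347 ((607.1000366210938, -248.97933959960938), (66.90242767333984, 149.4278106689453), 4.148903846740723) 0.061077128454331074
((491.8128662109375, -282.4296875), (305.0284729003906, 192.242431640625), 6.218583106994629)
```

View pics/w1.png

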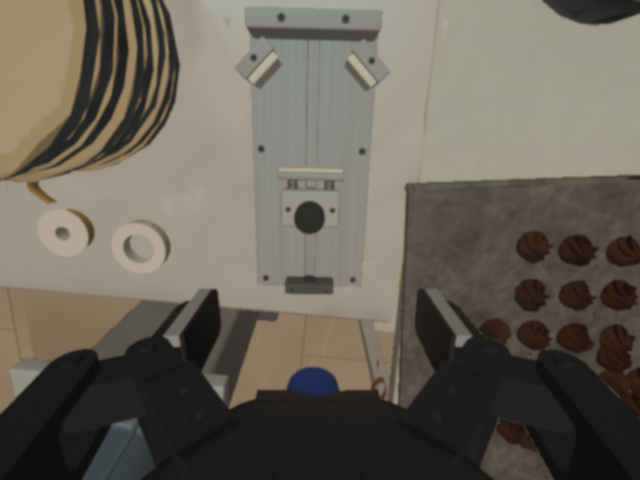

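```bash
python3 -c "
from go import *
go(.448,-.2617,.063,4.6)"
```

```text
x -0.374 y -0.389 z 8.281 yaw now 5.88 spin 0.256 tilt [-0.  0. -1.]
```

```bash
python3 -m pendant '[{"jaw":-1,"x":-0.37,"y":-0.39,"z":1.5,"spin":0.26},{"jaw":-1,"x":-0.37,"y":-0.39,"z":3,"spin":0.26},{"jaw":-1,"x":-0.37,"y":-0.39,"z":4.5,"spin":0.26},{"jaw":-1,"x":-0.37,"y":-0.39,"z":5.7,"spin":0.26},{"jaw":-1,"x":-0.37,"y":-0.39,"z":6.7,"spin":0.26},{"jaw":-1,"x":-0.37,"y":-0.39,"z":7.5,"spin":0.26},{"jaw":-1,"x":-0.37,"y":-0.39,"z":8,"spin":0.26},{"jaw":-1,"x":-0.37,"y":-0.39,"z":8.3,"spin":0.26},{"jaw":-1,"x":-0.37,"y":-0.39,"z":8.3,"spin":0.26},{"jaw":-1,"x":-0.37,"y":-0.39,"z":8.3,"spin":0.26},{"jaw":1,"x":-0.37,"y":-0.39,"z":8.3,"spin":0.26},{"jaw":1,"x":-0.37,"y":-0.39,"z":8.3,"spin":0.26},{"jaw":1,"x":-0.37,"y":-0.39,"z":8.3,"spin":0.26},{"jaw":1,"x":-0.37,"y":-0.39,"z":8.3,"spin":0.26},{"jaw":1,"x":-0.37,"y":-0.39,"z":8.3,"spin":0.26},{"jaw":1,"x":-0.37,"y":-0.39,"z":8.3,"spin":0.26},{"jaw":1,"x":-0.37,"y":-0.39,"z":8.3,"spin":0.26},{"jaw":1,"x":-0.37,"y":-0.39,"z":8.3,"spin":0.26}]' 50; python3 -c "
from go import *
go(.448-.05,-.2617-.004,.063,4.6)"
```

```text
t: 3.78
tcp_pos: [0.4498, -0.2628, 0.0638]
ee_rot: [3.135, 0.128, 0.003]
force: [-1.0, -4.9, 1.9]
finger_gap: 0.35
grip_force: 49.4
x -2.074 y -0.052 z 0.030 yaw now 4.68 spin 0.016 tilt [ 0.002  0.004 -1.   ]
```

```bash
python3 -m pendant '[{"jaw":1,"x":-0.2,"y":0.05,"z":0,"spin":0},{"jaw":1,"x":-0.4,"y":0.05,"z":0,"spin":0},{"jaw":1,"x":-0.6,"y":0.05,"z":0,"spin":0},{"jaw":1,"x":-0.8,"y":0.05,"z":0,"spin":0},{"jaw":1,"x":-1,"y":0.05,"z":0,"spin":0},{"jaw":1,"x":-1.2,"y":0.05,"z":0,"spin":0},{"jaw":1,"x":-1.4,"y":0.05,"z":0,"spin":0},{"jaw":1,"x":-1.6,"y":0.05,"z":0,"spin":0},{"jaw":1,"x":-1.8,"y":0.05,"z":0,"spin":0},{"jaw":1,"x":-2,"y":0.05,"z":0,"spin":0},{"jaw":1,"x":-2,"y":0.05,"z":0,"spin":0}]'
```

```text
t: 4.7
tcp_pos: [0.3998, -0.2668, 0.0638]
ee_rot: [3.137, 0.128, 0.004]
force: [0.5, -0.3, 6.9]
finger_gap: 0.349
grip_force: 50.8
```

```bash
python3 -m pendant '[{"jaw":1,"x":-0.1,"y":0,"z":0,"spin":0},{"jaw":1,"x":-0.2,"y":0,"z":0,"spin":0},{"jaw":1,"x":-0.3,"y":0,"z":0,"spin":0},{"jaw":1,"x":-0.3,"y":0,"z":0,"spin":0}]';python3 -m pendant '[{"jaw":1,"x":-0.08,"y":0,"z":0,"spin":0},{"jaw":1,"x":-0.16,"y":0,"z":0,"spin":0},{"jaw":1,"x":-0.16,"y":0,"z":0,"spin":0}]'
```

```text
t: 5.03
tcp_pos: [0.3924, -0.2674, 0.0638]
ee_rot: [3.137, 0.128, 0.004]
force: [1.9, -0.4, 7.4]
finger_gap: 0.345
grip_force: 50.8
t: 5.28
tcp_pos: [0.3886, -0.2677, 0.0638]
ee_rot: [3.137, 0.128, 0.004]
force: [2.9, 0.8, 8.2]
finger_gap: 0.349
grip_force: 50.8
```

```bash
python3 -m pendant '[{"jaw":1,"x":-0.08,"y":0,"z":0,"spin":0},{"jaw":1,"x":-0.16,"y":0,"z":0,"spin":0},{"jaw":1,"x":-0.16,"y":0,"z":0,"spin":0}]';python3 -m pendant '[{"jaw":1,"x":-0.08,"y":0,"z":0,"spin":0},{"jaw":1,"x":-0.16,"y":0,"z":0,"spin":0},{"jaw":1,"x":-0.16,"y":0,"z":0,"spin":0}]'
```

```text
t: 5.53
tcp_pos: [0.3875, -0.2679, 0.0639]
ee_rot: [3.136, 0.126, 0.014]
force: [19.2, 3.6, -2.0]
finger_gap: 0.347
grip_force: 50.1
t: 5.78
tcp_pos: [0.3873, -0.268, 0.064]
ee_rot: [3.135, 0.124, 0.027]
force: [39.2, 5.6, -14.9]
finger_gap: 0.347
grip_force: 51.1
```

```bash
python3 -m pendant '[{"jaw":1,"x":0.25,"y":0,"z":0,"spin":0},{"jaw":-1,"x":0.25,"y":0,"z":0,"spin":0},{"jaw":-1,"x":0.25,"y":0,"z":0,"spin":0},{"jaw":-1,"x":0.25,"y":0,"z":0,"spin":0},{"jaw":-1,"x":0.25,"y":0,"z":0,"spin":0},{"jaw":-1,"x":0.25,"y":0,"z":0,"spin":0},{"jaw":-1,"x":0.25,"y":0,"z":-1,"spin":0},{"jaw":-1,"x":0.25,"y":0,"z":-2.5,"spin":0},{"jaw":-1,"x":0.25,"y":0,"z":-4,"spin":0},{"jaw":-1,"x":1,"y":0,"z":-5.5,"spin":0},{"jaw":-1,"x":2,"y":0,"z":-7,"spin":0},{"jaw":-1,"x":3,"y":0,"z":-8.3,"spin":0},{"jaw":-1,"x":3,"y":0,"z":-8.3,"spin":0},{"jaw":-1,"x":3,"y":0,"z":-8.3,"spin":0}]'
python3 - <<'E'
from m import *
def rect(P): return cv2.minAreaRect((P[:,:2]*1000).astype(np.float32))
for c in ("wrist","scene"):
    im,box=meas(c); cv2.imwrite(f"pics/{c}2.png",im[:,:,::-1])
    k=box(.34,.45,-.34,-.2,.074,.105);o=k[k[:,2]>.094]; print(c,"knob",len(k),k.min(0),k.max(0),"top",o.mean(0))
    for n,B in(("stop",(.33,.365,-.36,-.17,.042,.05)),("jaw",(.4,.48,-.34,-.18,.056,.066)),("V",(.53,.68,-.36,-.17,.056,.066))):
        p=box(*B); print(n,len(p), rect(p) if len(p)>5 else "", np.median(p[:,2]) if len(p) else "")
    v=box(.53,.68,-.36,-.17,.055,.066)
    # V faces: fit seat so min distance to the top-edge points; use direction +-45deg from yaw 4.6
    a=np.radians(4.6);u=np.array([np.cos(a),np.sin(a)]);w=np.array([-u[1],u[0]])
    for s in(1,-1):
        n=(u+s*w)/2**.5; q=v[(s*((v[:,:2]-[.492,-.2582])@w)>0.02)&((v[:,:2]-[.492,-.2582])@u<.125)]
        print("face",s,len(q),np.percentile((q[:,:2]-[.492,-.2582])@n,[0,1,2,5,10]).round(4))
E
```

```text
t: 6.95
tcp_pos: [0.4561, -0.2623, 0.2725]
ee_rot: [3.135, 0.13, 0.005]
force: [0.1, -0.8, -0.5]
finger_gap: 0.999
grip_force: 0.0
wrist knob 768 [ 0.36950259 -0.28054678  0.07400216] [ 0.39967518 -0.24928482  0.09823284] top [ 0.38467754 -0.26504534  0.09581243]
stop 493 ((351.80157470703125, -266.35125732421875), (28.342905044555664, 62.459049224853516), 2.8816306591033936) 0.04537862725229993
jaw 664 ((425.08526611328125, -261.52764892578125), (11.083361625671387, 70.31890869140625), 4.507534027099609) 0.05976577550839783
V 4978 ((604.431884765625, -247.4488983154297), (66.56184387207031, 148.81455993652344), 4.270690441131592) 0.058160848595361955
face 1 1080 [0.0977 0.0981 0.0983 0.099  0.1003]
face -1 1070 [0.0951 0.0956 0.0958 0.0965 0.0977]
scene knob 609 [ 0.37330792 -0.28478237  0.07409444] [ 0.40415057 -0.25532481  0.09958719] top [ 0.3885583  -0.26941713  0.09623825]
stop 492 ((350.46856689453125, -271.1902160644531), (14.526982307434082, 60.632816314697266), 4.611417770385742) 0.045592358686467556
jaw 456 ((430.1864318847656, -265.4925231933594), (12.796405792236328, 71.92930603027344), 4.311834812164307) 0.06018601339393867
V 1681 ((610.6384887695312, -251.8070068359375), (68.0758056640625, 149.98049926757812), 4.177892208099365) 0.05946747859803399
face 1 343 [0.0977 0.0983 0.0986 0.0991 0.1002]
face -1 440 [0.1019 0.1022 0.1024 0.1032 0.1046]
```

View pics/wrist2.png

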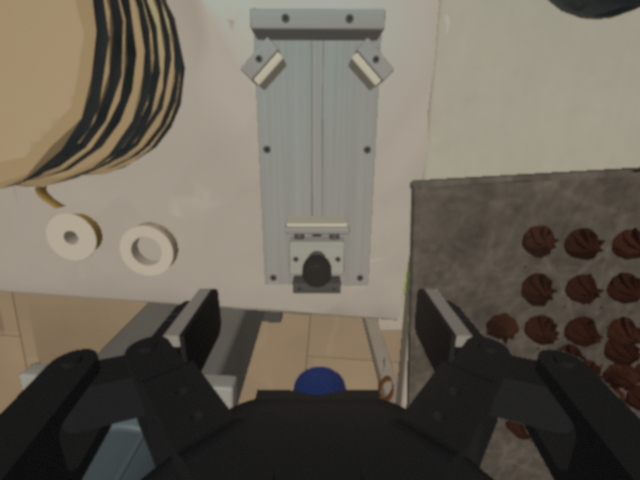

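```bash
python3 - <<'E'
from m import *
H={}
for c in("scene","side"):
    im,box=meas(c); P=box(.3,.85,-.45,.4,.03,.6)
    g=np.zeros((14,22),int)
    for x,y,z in P:
        i,j=int((x-.3)/.04),int((y+.45)/.04); g[i,j]=max(g[i,j],int(z*1000))
    H[c]=g
m=np.maximum(H["scene"],H["side"])
print("y:",[round(-.45+.04*j,2) for j in range(22)])
for i in range(14): print(round(.3+.04*i,2),m[i].tolist())
from go import *
go(.40,.215,.27,4.6)
E
```

```text
y: [-0.45, -0.41, -0.37, -0.33, -0.29, -0.25, -0.21, -0.17, -0.13, -0.09, -0.05, -0.01, 0.03, 0.07, 0.11, 0.15, 0.19, 0.23, 0.27, 0.31, 0.35, 0.39]
0.3 [0, 0, 0, 0, 0, 0, 0, 0, 0, 0, 0, 0, 0, 0, 0, 0, 0, 0, 0, 0, 0, 0]
0.34 [0, 0, 0, 48, 97, 48, 0, 0, 0, 0, 0, 0, 0, 0, 57, 59, 59, 60, 0, 0, 0, 0]
0.38 [0, 0, 0, 48, 524, 512, 0, 0, 0, 0, 0, 0, 0, 0, 59, 56, 0, 58, 58, 0, 0, 0]
0.42 [0, 0, 383, 527, 527, 517, 387, 0, 0, 0, 0, 98, 99, 0, 58, 58, 0, 59, 0, 0, 0, 0]
0.46 [0, 0, 383, 525, 520, 517, 382, 0, 0, 162, 162, 161, 159, 161, 162, 58, 60, 58, 0, 0, 0, 0]
0.5 [0, 0, 0, 0, 508, 507, 0, 0, 160, 163, 146, 146, 146, 146, 162, 0, 0, 0, 0, 0, 0, 0]
0.54 [0, 0, 0, 0, 0, 0, 61, 0, 162, 159, 145, 146, 146, 146, 160, 160, 0, 69, 67, 0, 0, 0]
0.58 [0, 0, 0, 63, 60, 60, 62, 0, 158, 149, 146, 146, 145, 145, 156, 160, 70, 67, 69, 68, 0, 0]
0.62 [0, 0, 0, 62, 62, 62, 62, 0, 158, 159, 147, 145, 146, 146, 159, 159, 0, 0, 0, 69, 0, 0]
0.66 [0, 0, 0, 0, 0, 0, 0, 0, 51, 159, 158, 146, 146, 158, 160, 70, 68, 0, 66, 70, 0, 0]
0.7 [419, 0, 0, 251, 250, 250, 250, 250, 63, 0, 264, 264, 264, 262, 0, 0, 71, 73, 68, 0, 0, 0]
0.74 [419, 0, 251, 251, 0, 0, 0, 250, 247, 264, 263, 247, 247, 263, 263, 72, 74, 75, 75, 0, 0, 0]
0.78 [420, 235, 248, 0, 0, 0, 0, 248, 264, 264, 247, 247, 247, 247, 263, 175, 75, 75, 75, 69, 0, 0]
0.82 [0, 247, 249, 0, 0, 0, 0, 0, 264, 247, 247, 247, 247, 247, 264, 517, 75, 75, 76, 473, 0, 0]
x -0.573 y -19.145 z -0.028 yaw now 4.64 spin 0.009 tilt [-0.003 -0.003 -1.   ]
```

```bash
python3 -m pendant '[{"jaw":-1,"x":-0.6,"y":-19,"z":0,"spin":0},{"jaw":-1,"x":-0.6,"y":-19,"z":0,"spin":0},{"jaw":-1,"x":-0.6,"y":-19,"z":0,"spin":0},{"jaw":-1,"x":-0.6,"y":-19,"z":0,"spin":0},{"jaw":-1,"x":-0.6,"y":-19,"z":0,"spin":0},{"jaw":-1,"x":-0.6,"y":-19,"z":0,"spin":0},{"jaw":-1,"x":-0.6,"y":-19,"z":0,"spin":0},{"jaw":-1,"x":-0.6,"y":-19,"z":0,"spin":0},{"jaw":-1,"x":-0.6,"y":-19,"z":0,"spin":0},{"jaw":-1,"x":-0.6,"y":-19,"z":0,"spin":0},{"jaw":-1,"x":-0.6,"y":-19,"z":0,"spin":0},{"jaw":-1,"x":-0.6,"y":-19,"z":0,"spin":0},{"jaw":-1,"x":-0.6,"y":-19,"z":0,"spin":0},{"jaw":-1,"x":-0.6,"y":-19,"z":0,"spin":0},{"jaw":-1,"x":-0.6,"y":-19,"z":0,"spin":0},{"jaw":-1,"x":-0.6,"y":-19,"z":0,"spin":0}]'
python3 - <<'E'
from m import *
from go import go
for c in ("wrist","scene","side"):
    im,box=meas(c)
    if c=="wrist": cv2.imwrite("pics/w3.png",im[:,:,::-1])
    t=box(.32,.5,.11,.3,.03,.075); zt=np.percentile(t[:,2],98)
    r=t[t[:,2]>zt-.005]; cc,R=circ(r); print(c,len(r),"z",zt,"fit",cc,R,"rect",cv2.minAreaRect((r[:,:2]*1000).astype(np.float32)))
    h=np.hypot(*(r[:,:2]-cc).T); print(np.percentile(h,[2,50,98]))
go(.405,.266,.06,4.6)
E
```

```text
t: 8.48
tcp_pos: [0.4007, 0.2094, 0.2694]
ee_rot: [3.138, 0.125, -0.002]
force: [0.2, 0.4, -1.0]
finger_gap: 1.0
grip_force: 0.0
wrist 1054 z 0.06101642136452045 fit [0.41059054 0.20127515] 0.06499918501168976 rect ((412.8077392578125, 181.36277770996094), (128.3132781982422, 182.63259887695312), 17.9077091217041)
[0.05338062 0.06304441 0.1198479 ]
scene 331 z 0.05827891207530778 fit [0.40813425 0.2045665 ] 0.06275655885661437 rect ((408.2366027832031, 204.938232421875), (129.47662353515625, 127.12266540527344), 81.14340209960938)
[0.06015836 0.06271887 0.06536213]
side 361 z 0.058126853971171885 fit [0.41745253 0.19645067] 0.06892607570258596 rect ((413.4117126464844, 181.35134887695312), (127.7566909790039, 181.47296142578125), 16.626787185668945)
[0.04611178 0.06744531 0.11390108]
x 0.337 y -2.238 z 8.397 yaw now 4.56 spin -0.008 tilt [-0.  0. -1.]
```

View pics/w3.png

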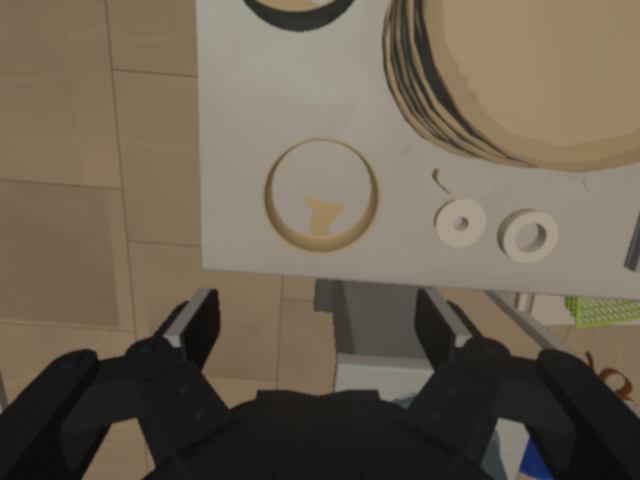

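```bash
python3 - <<'E'
from m import *
from go import go
for c in ("wrist","scene","side"):
    im,box=meas(c); t=box(.32,.5,.11,.3,.053,.064); C=np.array([.41,.203])
    for _ in range(5):
        h=np.hypot(*(t[:,:2]-C).T); r=t[(h>.054)&(h<.07)]; C,R=circ(r)
    print(c,len(r),C,R,(r[:,:2].max(0)+r[:,:2].min(0))/2,np.ptp(r[:,:2],axis=0))
E
```

```text
wrist 1061 [0.4044362  0.20742402] 0.06258921293893581 [0.40434223 0.20709215] [0.12762881 0.12764951]
scene 342 [0.40814969 0.20443397] 0.06272893100339672 [0.40828867 0.20508955] [0.12790522 0.12966481]
side 355 [0.40585846 0.20717829] 0.06272370960043053 [0.40599974 0.20700913] [0.12738454 0.12787906]
```

```bash
python3 -c "
from go import *
go(.401,.2686,.031,4.6)"
```

```text
x 0.187 y -2.332 z 9.563 yaw now 4.61 spin 0.002 tilt [ 0. -0. -1.]
```

```bash
python3 -m pendant '[{"jaw":-1,"x":0.19,"y":-2.33,"z":1,"spin":0},{"jaw":-1,"x":0.19,"y":-2.33,"z":2.5,"spin":0},{"jaw":-1,"x":0.19,"y":-2.33,"z":4,"spin":0},{"jaw":-1,"x":0.19,"y":-2.33,"z":5.5,"spin":0},{"jaw":-1,"x":0.19,"y":-2.33,"z":7,"spin":0},{"jaw":-1,"x":0.19,"y":-2.33,"z":8.2,"spin":0},{"jaw":-1,"x":0.19,"y":-2.33,"z":9,"spin":0},{"jaw":-1,"x":0.19,"y":-2.33,"z":9.55,"spin":0},{"jaw":-1,"x":0.19,"y":-2.33,"z":9.55,"spin":0},{"jaw":-1,"x":0.19,"y":-2.33,"z":9.55,"spin":0}]';python3 -m pendant '[{"jaw":1},{"jaw":1},{"jaw":1},{"jaw":1},{"jaw":1},{"jaw":1},{"jaw":1},{"jaw":1},{"jaw":1},{"jaw":1},{"jaw":1},{"jaw":1}]' 28
```

```text
t: 9.62
tcp_pos: [0.4004, 0.2688, 0.0309]
ee_rot: [3.138, 0.128, -0.003]
force: [0.1, 0.3, -0.1]
finger_gap: 0.999
grip_force: 0.0invalid input at $[0]: expected keys jaw, x, y, z, spin
```

```bash
python3 -m pendant '[{"jaw":0.6,"x":0,"y":0,"z":0,"spin":0},{"jaw":0.6,"x":0,"y":0,"z":0,"spin":0},{"jaw":0.6,"x":0,"y":0,"z":0,"spin":0},{"jaw":0.6,"x":0,"y":0,"z":0,"spin":0},{"jaw":0.6,"x":0,"y":0,"z":0,"spin":0},{"jaw":0.6,"x":0,"y":0,"z":0,"spin":0},{"jaw":1,"x":0,"y":0,"z":0,"spin":0},{"jaw":1,"x":0,"y":0,"z":0,"spin":0},{"jaw":1,"x":0,"y":0,"z":0,"spin":0},{"jaw":1,"x":0,"y":0,"z":0,"spin":0},{"jaw":1,"x":0,"y":0,"z":0,"spin":0},{"jaw":1,"x":0,"y":0,"z":0,"spin":0}]' 28
```

```text
t: 10.62
tcp_pos: [0.4008, 0.2692, 0.0315]
ee_rot: [3.139, 0.128, 0.0]
force: [-1.9, -1.5, 5.8]
finger_gap: 0.055
grip_force: 27.0
```

```bash
python3 -m pendant '[{"jaw":1,"x":0,"y":0,"z":-0.2,"spin":0},{"jaw":1,"x":0,"y":0,"z":-0.6,"spin":0},{"jaw":1,"x":0,"y":0,"z":-1.4,"spin":0},{"jaw":1,"x":0,"y":0,"z":-2.4,"spin":0},{"jaw":1,"x":0,"y":0,"z":-3.4,"spin":0},{"jaw":1,"x":0,"y":0,"z":-4.4,"spin":0},{"jaw":1,"x":0,"y":0,"z":-5.4,"spin":0},{"jaw":1,"x":0,"y":0,"z":-6.4,"spin":0},{"jaw":1,"x":0,"y":0,"z":-7.2,"spin":0},{"jaw":1,"x":0,"y":0,"z":-7.8,"spin":0},{"jaw":1,"x":0,"y":0,"z":-8,"spin":0},{"jaw":1,"x":0,"y":0,"z":-8,"spin":0}]'
cat > held.py <<'E'
from m import *
from scipy.spatial.transform import Rotation as Ro
s=sensors.get_state(); T=Ro.from_rotvec(s["ee_rot"]).as_matrix(); p=s["tcp_pos"]
# rim circle: centre guess relative to tcp
for c in ("wrist","scene","side"):
    im,d=read_camera(c); A=world(c,d>0,d); Q=(A-p)@T   # tool coords
    r=Q[(Q[:,2]>-.06)&(Q[:,2]<.04)&(np.abs(Q[:,0])<.08)&(Q[:,1]>.02)&(Q[:,1]<.15)]
    if len(r)<50: print(c,"few",len(r)); continue
    # plane of the rim: top-most points by angle sector
    C=np.array([0,.0625]); a=np.arctan2(r[:,1]-C[1],r[:,0]-C[0]); out=[]
    for k in range(12):
        m=(a>-np.pi+k*np.pi/6)&(a<=-np.pi+(k+1)*np.pi/6)
        if m.sum()>15: q=r[m]; q=q[q[:,2]<np.percentile(q[:,2],3)+.003]; out.append(q)
    q=np.vstack(out); h=np.hypot(*(q[:,:2]-C).T); q=q[(h>.05)&(h<.075)]
    cc,R=circ(q); pl=np.linalg.lstsq(np.c_[q[:,:2],np.ones(len(q))],q[:,2],rcond=None)[0]
    print(c,len(q),"centre tool xy",cc.round(4),"R",R.round(4),"tilt deg",np.degrees(pl[:2]).round(2),"rim z at centre (tool)",(pl[:2]@cc+pl[2]).round(4))
    cv2.imwrite(f"pics/held_{c}.png",im[:,:,::-1])
E
python3 held.py
```

```text
t: 11.62
tcp_pos: [0.4015, 0.2694, 0.233]
ee_rot: [-3.138, -0.128, -0.005]
force: [-0.1, 0.1, -1.8]
finger_gap: 0.052
grip_force: 26.6
wrist 4959 centre tool xy [0.0006 0.0599] R 0.0622 tilt deg [-8.01 -6.88] rim z at centre (tool) -0.0162
scene 267 centre tool xy [0.0031 0.0635] R 0.0626 tilt deg [0.3  1.07] rim z at centre (tool) -0.0233
side 212 centre tool xy [0.0006 0.0605] R 0.0627 tilt deg [-0.18  3.08] rim z at centre (tool) -0.0209
```

```bash
python3 -m pendant '[{"jaw":1,"x":0.1,"y":0.3,"z":-0.3,"spin":0},{"jaw":1,"x":0.2,"y":1,"z":-0.5,"spin":0},{"jaw":1,"x":0.4,"y":2,"z":-0.5,"spin":0},{"jaw":1,"x":0.6,"y":3.2,"z":-0.5,"spin":0},{"jaw":1,"x":0.8,"y":4.5,"z":-0.5,"spin":0},{"jaw":1,"x":1,"y":5.8,"z":-0.5,"spin":0},{"jaw":1,"x":1.2,"y":7.1,"z":-0.5,"spin":0},{"jaw":1,"x":1.4,"y":8.4,"z":-0.5,"spin":0},{"jaw":1,"x":1.6,"y":9.7,"z":-0.5,"spin":0},{"jaw":1,"x":1.9,"y":11,"z":-0.5,"spin":0},{"jaw":1,"x":2.2,"y":12.3,"z":-0.5,"spin":0},{"jaw":1,"x":2.5,"y":13.6,"z":-0.5,"spin":0},{"jaw":1,"x":2.8,"y":14.9,"z":-0.5,"spin":0},{"jaw":1,"x":3.1,"y":16.1,"z":-0.5,"spin":0},{"jaw":1,"x":3.3,"y":17.2,"z":-0.5,"spin":0},{"jaw":1,"x":3.4,"y":18.1,"z":-0.5,"spin":0},{"jaw":1,"x":3.5,"y":18.6,"z":-0.5,"spin":0},{"jaw":1,"x":3.5,"y":18.9,"z":-0.5,"spin":0},{"jaw":1,"x":3.5,"y":18.9,"z":-0.5,"spin":0},{"jaw":1,"x":3.5,"y":18.9,"z":-0.5,"spin":0}]'
python3 held.py; python3 -c "
from go import *
go(.5261,-.1946,.08,4.6)"
```

```text
t: 13.43
tcp_pos: [0.5261, -0.194, 0.2434]
ee_rot: [-3.138, -0.128, 0.001]
force: [-0.6, 0.8, -1.5]
finger_gap: 0.058
grip_force: 26.6
wrist 4927 centre tool xy [0.0013 0.0592] R 0.0623 tilt deg [-7.83 -6.5 ] rim z at centre (tool) -0.0181
scene 669 centre tool xy [0.003  0.0622] R 0.0627 tilt deg [0.13 0.36] rim z at centre (tool) -0.0247
side 103 centre tool xy [0.002  0.0593] R 0.0627 tilt deg [-0.11  1.2 ] rim z at centre (tool) -0.0235
x -0.015 y 0.051 z 6.554 yaw now 4.76 spin 0.032 tilt [-0. -0. -1.]
```

View pics/held_scene.png

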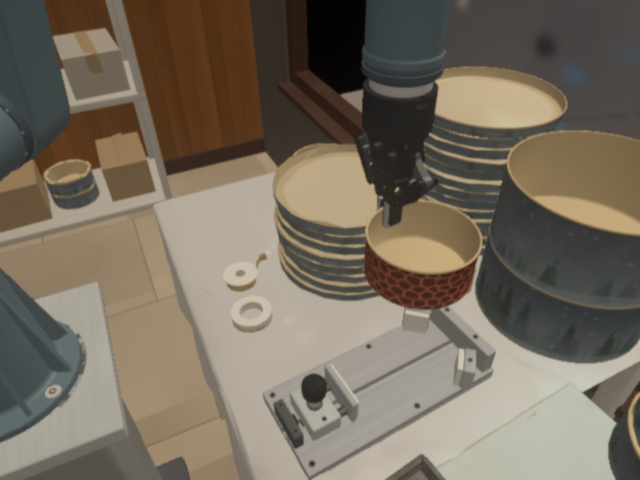

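```bash
python3 -m pendant '[{"jaw":1,"x":0,"y":0.05,"z":0.5,"spin":0},{"jaw":1,"x":0,"y":0.05,"z":1.4,"spin":0},{"jaw":1,"x":0,"y":0.05,"z":2.4,"spin":0},{"jaw":1,"x":0,"y":0.05,"z":3.4,"spin":0},{"jaw":1,"x":0,"y":0.05,"z":4.4,"spin":0},{"jaw":1,"x":0,"y":0.05,"z":5.3,"spin":0},{"jaw":1,"x":0,"y":0.05,"z":6.1,"spin":0},{"jaw":1,"x":0,"y":0.05,"z":6.7,"spin":0},{"jaw":1,"x":0,"y":0.05,"z":7.1,"spin":0},{"jaw":1,"x":0,"y":0.05,"z":7.35,"spin":0},{"jaw":1,"x":0,"y":0.05,"z":7.45,"spin":0},{"jaw":1,"x":0,"y":0.05,"z":7.5,"spin":0},{"jaw":1,"x":0,"y":0.05,"z":7.5,"spin":0}]';python3 -m pendant '[{"jaw":1,"x":0,"y":0,"z":0.04,"spin":0},{"jaw":1,"x":0,"y":0,"z":0.08,"spin":0},{"jaw":1,"x":0,"y":0,"z":0.08,"spin":0}]';python3 -m pendant '[{"jaw":1,"x":0,"y":0,"z":0.04,"spin":0},{"jaw":1,"x":0,"y":0,"z":0.08,"spin":0},{"jaw":1,"x":0,"y":0,"z":0.08,"spin":0}]'
```

```text
t: 14.67
tcp_pos: [0.5271, -0.1961, 0.0569]
ee_rot: [3.138, 0.128, 0.001]
force: [-0.5, -0.3, -1.8]
finger_gap: 0.055
grip_force: 26.7
t: 14.92
tcp_pos: [0.5269, -0.1961, 0.0548]
ee_rot: [3.138, 0.128, 0.001]
force: [-0.3, -0.1, -2.4]
finger_gap: 0.047
grip_force: 26.7
t: 15.17
tcp_pos: [0.5267, -0.196, 0.0523]
ee_rot: [3.139, 0.128, 0.0]
force: [0.1, 0.8, -0.4]
finger_gap: 0.049
grip_force: 26.8
```

Touching now; a hair further, then open and rise.

```bash
python3 -m pendant '[{"jaw":1,"x":0,"y":0,"z":0.03,"spin":0},{"jaw":1,"x":0,"y":0,"z":0.03,"spin":0}]'; python3 -m pendant '[{"jaw":0.4,"x":0,"y":0,"z":0,"spin":0},{"jaw":0.4,"x":0,"y":0,"z":0,"spin":0},{"jaw":0.4,"x":0,"y":0,"z":0,"spin":0},{"jaw":0.4,"x":0,"y":0,"z":0,"spin":0},{"jaw":0.4,"x":0,"y":0,"z":-0.3,"spin":0},{"jaw":0.4,"x":0,"y":0,"z":-1,"spin":0},{"jaw":0.4,"x":0,"y":0,"z":-2,"spin":0},{"jaw":-1,"x":0,"y":0,"z":-3.3,"spin":0},{"jaw":-1,"x":0,"y":0,"z":-4.8,"spin":0},{"jaw":-1,"x":-1,"y":0.5,"z":-6.3,"spin":0},{"jaw":-1,"x":-2.5,"y":1.5,"z":-7.8,"spin":0},{"jaw":-1,"x":-3,"y":2.7,"z":-8.8,"spin":0},{"jaw":-1,"x":-3,"y":2.7,"z":-8.8,"spin":0},{"jaw":-1,"x":-3,"y":2.7,"z":-8.8,"spin":0}]'
cat > look.py <<'E'
import sys
from m import *
from go import go
a=np.radians(4.6);u=np.array([np.cos(a),np.sin(a)]);w=np.array([-u[1],u[0]]);O=np.array([.4925,-.2588])
for c in ("wrist","scene","side"):
    im,box=meas(c); t=box(.45,.62,-.35,-.16,.072,.085); C=np.array([.535,-.2555])
    for _ in range(5):
        h=np.hypot(*(t[:,:2]-C).T); r=t[(h>.053)&(h<.072)]
        if len(r)<30: break
        C,R=circ(r)
    print(c,len(r),"tin",C,R,"jig xy",(C-O)@u,(C-O)@w,"rim z",np.percentile(r[:,2],[10,50,90]).round(4) if len(r) else "")
    k=box(.34,.46,-.34,-.2,.074,.105);o=k[k[:,2]>.094]; print("  knob top",len(o),o.mean(0) if len(o) else "", ((k[:,:2].max(0)+k[:,:2].min(0))/2) if len(k) else "")
    j=box(.40,.5,-.34,-.18,.056,.066); j=j[np.abs((j[:,:2]-O)@w)<.034]; 
    j=j[((j[:,:2]-O)@u)<.0]
    print("  jaw",cv2.minAreaRect((j[:,:2]*1000).astype(np.float32)) if len(j)>5 else "")
    cv2.imwrite(f"pics/{sys.argv[1]}_{c}.png",im[:,:,::-1])
E
python3 look.py p
```

```text
t: 15.33
tcp_pos: [0.5268, -0.1959, 0.0517]
ee_rot: [3.139, 0.128, 0.0]
force: [0.3, 1.1, 1.6]
finger_gap: 0.05
grip_force: 27.4
t: 16.5
tcp_pos: [0.4574, -0.2732, 0.2766]
ee_rot: [3.132, 0.123, 0.008]
force: [0.9, -0.5, 0.9]
finger_gap: 0.998
grip_force: 0.0
wrist 1301 tin [ 0.53158267 -0.25274584] 0.06260658540541578 jig xy 0.039442316052946035 0.0029002710830902034 rim z [0.0749 0.0763 0.0774]
  knob top 419 [ 0.38641807 -0.26393946  0.09575735] [ 0.3865458  -0.26353076]
  jaw ((451.3167724609375, -262.1880798339844), (60.59209442138672, 67.53816986083984), 4.8844499588012695)
scene 772 tin [ 0.5349748  -0.25780825] 0.06270650982821072 jig xy 0.04241751877583993 -0.002417881362121739 rim z [0.073  0.0767 0.0784]
  knob top 303 [ 0.38882563 -0.26932952  0.09618427] [ 0.38902445 -0.26977684]
  jaw ((452.3714294433594, -262.00115966796875), (58.19759750366211, 67.82441711425781), 4.528911113739014)
side 148 tin [ 0.53334246 -0.25441719] 0.06276827643167138 jig xy 0.041062399256259784 0.0010931676799326457 rim z [0.073  0.075  0.0773]
  knob top 31 [ 0.38689231 -0.26478712  0.09534639] [ 0.38828169 -0.26426601]
  jaw ((452.1403503417969, -261.48101806640625), (58.53434753417969, 66.00043487548828), 4.622389316558838)
```

View pics/p_wrist.png

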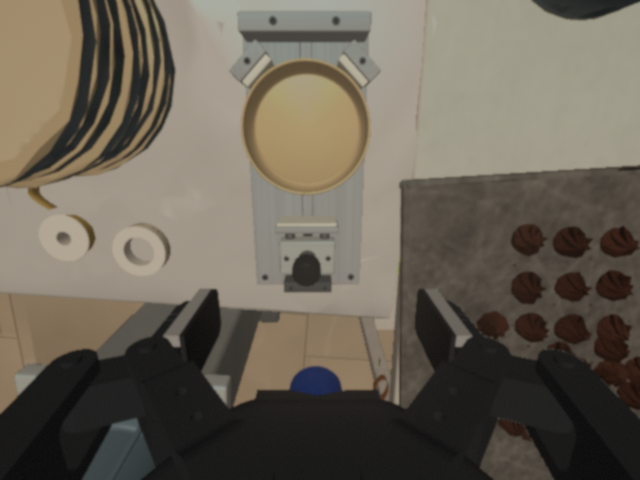

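```bash
python3 -c "
from go import *
go(.387,-.267,.064,4.6)"
```

```text
x -2.791 y -0.287 z 8.283 yaw now 4.66 spin 0.011 tilt [-0.    -0.001 -1.   ]
```

```bash
python3 -m pendant '[{"jaw":-1,"x":-1.4,"y":-0.29,"z":0.5,"spin":0},{"jaw":-1,"x":-2.79,"y":-0.29,"z":1.5,"spin":0},{"jaw":-1,"x":-2.79,"y":-0.29,"z":3,"spin":0},{"jaw":-1,"x":-2.79,"y":-0.29,"z":4.5,"spin":0},{"jaw":-1,"x":-2.79,"y":-0.29,"z":5.7,"spin":0},{"jaw":-1,"x":-2.79,"y":-0.29,"z":6.7,"spin":0},{"jaw":-1,"x":-2.79,"y":-0.29,"z":7.5,"spin":0},{"jaw":-1,"x":-2.79,"y":-0.29,"z":8,"spin":0},{"jaw":-1,"x":-2.79,"y":-0.29,"z":8.28,"spin":0},{"jaw":-1,"x":-2.79,"y":-0.29,"z":8.28,"spin":0},{"jaw":1,"x":-2.79,"y":-0.29,"z":8.28,"spin":0},{"jaw":1,"x":-2.79,"y":-0.29,"z":8.28,"spin":0},{"jaw":1,"x":-2.79,"y":-0.29,"z":8.28,"spin":0},{"jaw":1,"x":-2.79,"y":-0.29,"z":8.28,"spin":0},{"jaw":1,"x":-2.79,"y":-0.29,"z":8.28,"spin":0},{"jaw":1,"x":-2.79,"y":-0.29,"z":8.28,"spin":0},{"jaw":1,"x":-2.79,"y":-0.29,"z":8.28,"spin":0},{"jaw":1,"x":-2.79,"y":-0.29,"z":8.28,"spin":0}]' 50
```

```text
t: 18.15
tcp_pos: [0.3877, -0.2678, 0.0657]
ee_rot: [3.139, 0.128, 0.001]
force: [-0.4, 2.5, 7.6]
finger_gap: 0.345
grip_force: 49.1
```

```bash
python3 -m pendant '[{"jaw":1,"x":0.1,"y":0,"z":0,"spin":0},{"jaw":1,"x":0.2,"y":0,"z":0,"spin":0},{"jaw":1,"x":0.3,"y":0,"z":0,"spin":0},{"jaw":1,"x":0.4,"y":0,"z":0,"spin":0},{"jaw":1,"x":0.5,"y":0,"z":0,"spin":0},{"jaw":1,"x":0.6,"y":0,"z":0,"spin":0}]'; python3 -m pendant '[{"jaw":1,"x":0.1,"y":0,"z":0,"spin":0},{"jaw":1,"x":0.2,"y":0,"z":0,"spin":0},{"jaw":1,"x":0.2,"y":0,"z":0,"spin":0}]';  python3 -m pendant '[{"jaw":1,"x":0.1,"y":0,"z":0,"spin":0},{"jaw":1,"x":0.2,"y":0,"z":0,"spin":0},{"jaw":1,"x":0.2,"y":0,"z":0,"spin":0}]';  python3 -m pendant '[{"jaw":1,"x":0.1,"y":0,"z":0,"spin":0},{"jaw":1,"x":0.2,"y":0,"z":0,"spin":0},{"jaw":1,"x":0.2,"y":0,"z":0,"spin":0}]'
```

```text
t: 18.65
tcp_pos: [0.4013, -0.2667, 0.0656]
ee_rot: [-3.139, -0.129, 0.004]
force: [-14.7, 1.6, 15.9]
finger_gap: 0.347
grip_force: 49.8
t: 18.9
tcp_pos: [0.4075, -0.2662, 0.0657]
ee_rot: [3.139, 0.128, 0.001]
force: [2.2, 3.4, 5.8]
finger_gap: 0.347
grip_force: 48.9
t: 19.15
tcp_pos: [0.4124, -0.2658, 0.0657]
ee_rot: [3.139, 0.128, 0.0]
force: [-2.7, 2.9, 7.2]
finger_gap: 0.343
grip_force: 49.3
t: 19.4
tcp_pos: [0.4174, -0.2654, 0.0656]
ee_rot: [3.139, 0.128, 0.0]
force: [-2.4, 2.2, 6.9]
finger_gap: 0.348
grip_force: 49.3
```

```bash
for i in 1; do python3 -m pendant '[{"jaw":1,"x":0.1,"y":0,"z":0,"spin":0},{"jaw":1,"x":0.2,"y":0,"z":0,"spin":0},{"jaw":1,"x":0.2,"y":0,"z":0,"spin":0}]'; python3 -m pendant '[{"jaw":1,"x":0.1,"y":0,"z":0,"spin":0},{"jaw":1,"x":0.2,"y":0,"z":0,"spin":0},{"jaw":1,"x":0.2,"y":0,"z":0,"spin":0}]';  python3 -m pendant '[{"jaw":1,"x":0.08,"y":0,"z":0,"spin":0},{"jaw":1,"x":0.16,"y":0,"z":0,"spin":0},{"jaw":1,"x":0.16,"y":0,"z":0,"spin":0}]';done
```

```text
t: 19.65
tcp_pos: [0.4224, -0.265, 0.0656]
ee_rot: [3.139, 0.128, 0.0]
force: [-2.0, 2.8, 7.9]
finger_gap: 0.347
grip_force: 49.3
t: 19.9
tcp_pos: [0.4273, -0.2646, 0.0656]
ee_rot: [3.139, 0.128, -0.0]
force: [-3.6, 2.5, 7.7]
finger_gap: 0.351
grip_force: 49.4
t: 20.15
tcp_pos: [0.4311, -0.2643, 0.0657]
ee_rot: [3.139, 0.128, -0.0]
force: [-2.7, 2.0, 7.4]
finger_gap: 0.346
grip_force: 49.4
```

```bash
python3 look.py q
```

```text
wrist 6066 tin [ 0.53965757 -0.25502332] 0.06221697416454646 jig xy 0.04730855773570752 -1.7476412056366645e-05 rim z [0.0735 0.0785 0.0796]
  knob top 4984 [ 0.43316157 -0.26274827  0.09829539] [ 0.43132956 -0.26227368]
  jaw ((476.2239990234375, -260.11627197265625), (24.141786575317383, 67.98380279541016), 4.520030975341797)
scene 590 tin [ 0.54279072 -0.25744961] 0.06270102723456251 jig xy 0.0502370227584096 -0.0026872193799873617 rim z [0.073  0.0766 0.0783]
  knob top 203 [ 0.42559446 -0.26329412  0.09765768] [ 0.43145546 -0.26927597]
  jaw ((457.7899169921875, -281.39239501953125), (20.810009002685547, 69.2665023803711), 80.56192016601562)
side 144 tin [ 0.5414963  -0.25402888] 0.06270851276216052 jig xy 0.0492211186631311 0.0008262991493912506 rim z [0.0728 0.0752 0.0769]
  knob top 13 [ 0.43075538 -0.23892187  0.09653065] [ 0.43126347 -0.25572909]
  jaw ((455.98150634765625, -261.1023864746094), (65.56969451904297, 65.43939971923828), 4.260052680969238)
```

```bash
python3 -m pendant '[{"jaw":1,"x":0.04,"y":0,"z":0,"spin":0},{"jaw":1,"x":0.08,"y":0,"z":0,"spin":0},{"jaw":1,"x":0.08,"y":0,"z":0,"spin":0}]'; python3 -m pendant '[{"jaw":1,"x":0.04,"y":0,"z":0,"spin":0},{"jaw":1,"x":0.08,"y":0,"z":0,"spin":0},{"jaw":1,"x":0.08,"y":0,"z":0,"spin":0}]';  python3 -m pendant '[{"jaw":1,"x":0.04,"y":0,"z":0,"spin":0},{"jaw":1,"x":0.08,"y":0,"z":0,"spin":0},{"jaw":1,"x":0.08,"y":0,"z":0,"spin":0}]'; python3 look.py r
```

```text
t: 20.55
tcp_pos: [0.4328, -0.2642, 0.0656]
ee_rot: [3.139, 0.128, -0.001]
force: [-5.7, 1.7, 8.8]
finger_gap: 0.35
grip_force: 49.4
t: 20.8
tcp_pos: [0.4346, -0.2641, 0.0656]
ee_rot: [3.139, 0.129, -0.002]
force: [-7.2, 1.6, 9.8]
finger_gap: 0.351
grip_force: 49.5
t: 21.05
tcp_pos: [0.4363, -0.2639, 0.0656]
ee_rot: [3.139, 0.129, -0.003]
force: [-7.9, 2.1, 9.6]
finger_gap: 0.346
grip_force: 49.5
wrist 6483 tin [ 0.54048941 -0.25497139] 0.062219597966954164 jig xy 0.048141881961072226 -3.242113490600335e-05 rim z [0.0733 0.0784 0.0797]
  knob top 4993 [ 0.43826946 -0.26201894  0.09828569] [ 0.43658774 -0.26204325]
  jaw ((465.6611328125, -260.9072570800781), (46.76128005981445, 67.95658111572266), 4.412024021148682)
scene 588 tin [ 0.54346358 -0.25730168] 0.06274838648347222 jig xy 0.050919587143257845 -0.002593730704608727 rim z [0.0729 0.0766 0.0783]
  knob top 200 [ 0.43084214 -0.26247781  0.09770998] [ 0.43645613 -0.26514   ]
  jaw ((461.2552185058594, -278.4918212890625), (43.2926139831543, 54.743408203125), 28.92812728881836)
side 148 tin [ 0.54183836 -0.25424981] 0.0628405437916655 jig xy 0.049544356791814126 0.0005786542133645298 rim z [0.0728 0.075  0.077 ]
  knob top 14 [ 0.43835087 -0.24481698  0.09636776] [ 0.43637872 -0.25378824]
  jaw ((460.0482177734375, -259.5624694824219), (60.070152282714844, 66.587158203125), 2.2496063709259033)
```

```bash
python3 -m pendant '[{"jaw":1,"x":0,"y":0,"z":0,"spin":0},{"jaw":-1,"x":0,"y":0,"z":0,"spin":0},{"jaw":-1,"x":0,"y":0,"z":0,"spin":0},{"jaw":-1,"x":0,"y":0,"z":0,"spin":0},{"jaw":-1,"x":0,"y":0,"z":0,"spin":0},{"jaw":-1,"x":0,"y":0,"z":0,"spin":0},{"jaw":-1,"x":0,"y":0,"z":0,"spin":0},{"jaw":-1,"x":0,"y":0,"z":-0.6,"spin":0},{"jaw":-1,"x":0,"y":0,"z":-1.6,"spin":0},{"jaw":-1,"x":0,"y":0,"z":-3,"spin":0},{"jaw":-1,"x":0,"y":0,"z":-4.5,"spin":0},{"jaw":-1,"x":0,"y":0,"z":-6,"spin":0},{"jaw":-1,"x":0,"y":0,"z":-7.5,"spin":0},{"jaw":-1,"x":0,"y":0,"z":-8.3,"spin":0},{"jaw":-1,"x":0,"y":0,"z":-8.3,"spin":0},{"jaw":-1,"x":0,"y":0,"z":-8.3,"spin":0}]'; python3 look.py s
```

```text
t: 22.53
tcp_pos: [0.4377, -0.2642, 0.2734]
ee_rot: [3.137, 0.128, 0.003]
force: [-0.2, 0.1, -0.6]
finger_gap: 1.001
grip_force: 0.0
wrist 1441 tin [ 0.53966298 -0.2532362 ] 0.0626154888113695 jig xy 0.04745727727541164 0.0017634543598178747 rim z [0.0755 0.0768 0.0779]
  knob top 534 [ 0.43401167 -0.26146926  0.09616119] [ 0.43370063 -0.26150926]
  jaw ((476.8114929199219, -259.9828796386719), (23.91849708557129, 67.59050750732422), 4.826447010040283)
scene 758 tin [ 0.54403663 -0.25680758] 0.06271150856066705 jig xy 0.0515304171662412 -0.0021471797877125956 rim z [0.0731 0.0767 0.0784]
  knob top 283 [ 0.43698785 -0.26565989  0.09626943] [ 0.43716038 -0.26464446]
  jaw ((460.0104675292969, -262.1689147949219), (58.36357879638672, 67.68060302734375), 6.323571681976318)
side 145 tin [ 0.54249322 -0.25422678] 0.06266410362899864 jig xy 0.05019895506298569 0.0005490892307199866 rim z [0.0726 0.0747 0.0765]
  knob top 37 [ 0.43669571 -0.26034867  0.09496417] [ 0.43638039 -0.25846256]
  jaw ((460.37860107421875, -261.67041015625), (59.71348571777344, 67.39525604248047), 6.816979885101318)
```

View pics/s_wrist.png

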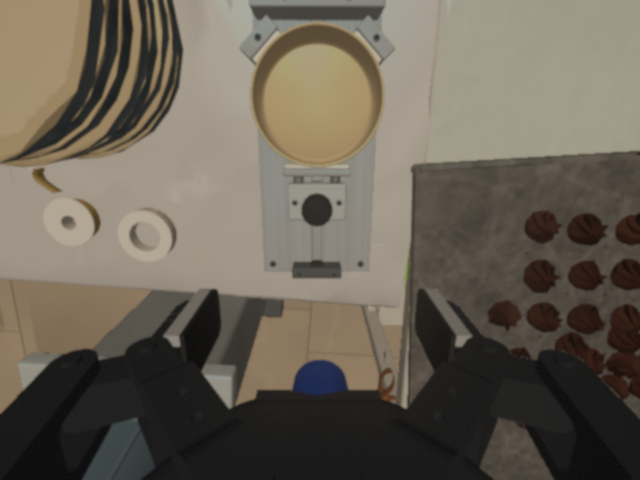

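```bash
python3 -c "
from h import *
print(env.hand_in())"
```

```text
the job is handed in; nothing more can be done
None
```

The job is handed in at about 23 s. I ran the jaw back to its end stop, stood the tin upright on the bed, then pushed past the tight spot at roughly 10–18 mm until the jaw pressed the tin home in the V. It now holds the tin with about 4 N, judged from the springs' roughly 5 mm of give. The gripper is clear, and I did not touch the sticker roll, ribbon spool or blue tin.

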